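# Clamp a backing plate in the draw-latch fixture

## Task

Find the polisher's spare backing plate (the flat dark disc with the bare threaded boss on top) and lay it boss up in the gap between the V-jaw and the sliding jaw of the clamping fixture. Then hook the draw latch's loop over the leaning keeper on the sliding jaw, and press the lever down flat past centre, so that the latch stays shut by itself and the plate is clamped. Leave the other things on the table where they stand.

Things in the scene. Friction and masses are not known exactly. Their poses are not given: they have to be found in the camera images.
- backing_plate: the part to clamp: dark disc 75 mm across and 14 mm thick, with a bare boss 16 mm across standing 12 mm higher in the middle of its top (26 mm in all), about 75 g; pinch it by the boss. Origin: centre of the underside, z up. It lies on the table in one of four places, two left and two right of the fixture; the other three hold similar discs.
- fixture: clamping fixture, screwed to the table: aluminium base 190 x 270 x 12 mm. Origin: centre of its underside; x across (190 mm), y along (270 mm) from the lever's end to the sliding jaw's end, z up; place and yaw (up to 0.3 rad) vary. The jaws are in the lane at x = -45 mm, the latch in the lane at x = +50 mm. A fixed V-jaw (dark steel, top 26 mm above the table) stands at the nest's -y side.
- nest (a point): centre of the disc when it is clamped, on the base's top face (the disc's underside rests here, 12 mm above the table; at x -45, y 5 mm of the fixture), same axes as the fixture. The seated disc touches the V-jaw to its -y side; the sliding jaw closes from +y.
- jaw (a joint): sliding jaw (dark steel, face 74 mm wide, top 28 mm above the table), slides along the fixture's y with about 1.5 N of friction; m, 0.012 when it touches a disc seated against the V-jaw, more when more open (stop at 0.036). It starts open by 7 to 20 mm more than the disc needs. It carries the keeper.
- keeper (a point): root of the keeper's far face on the sliding jaw's slab, 24 mm above the table; fixture's axes, moves with the jaw. The keeper is a steel plate 24 mm wide (x), 6 mm thick, about 20 mm tall, leaning 25 degrees to +y: its top overhangs this point by 8 mm. The loop's bar must come down on the slab on its +y side (22 mm of slab); drawn tight, the bar's middle is 7 mm from here in +y and 4 to 7 mm up.
- lever_pivot (a point): the lever's hinge axis (parallel to the fixture's x), 34 mm above the table, at x 50, y -35 mm of the fixture.
- lever (a joint): lever of the draw latch, rad: 0 = flat, shut, pointing to the fixture's -y; grows as the free end rises and swings over towards the keeper (1.57 upright, stop 2.5). 0.06 N m of friction holds it where left. Hooked, with a disc in the jaws, the loop's springs tighten (to about 20 N) in the last part of the way, some 5 N at the free end; below about 0.25 they pull it shut against its stop.
- lever_tip (a point): on the outer face (up when shut) of the lever's handle, a steel plate 32 mm wide, 4 mm thick; 82 mm from the pivot, 45 mm above the table when shut. A 5 mm lip stands up at the very end, 8 mm farther out. Turns with the lever: z is that face's outward normal, -y runs towards the free end.
- loop_bar (a point): middle of the loop's steel cross bar (8 mm thick, 48 mm long along the fixture's x). Two 6 mm side rods, 24 mm to each side, run 124 mm back along the loop's -y (springs let them stretch a few mm) to the crank pin. The loop starts lying short of the keeper or on top of it, not hooked. Its y points away from the pin, its z up.
- crank_pin (a point): pin on the lever on which the loop swings, parallel to the fixture's x, 28 mm from the lever pivot: at lever angle q it is 28*cos(q-0.2) mm to the -y side of the pivot and 28*sin(q-0.2) mm above it. The loop swings freely on it and drops by its weight; pulling the loop along y swings the lever too.
- loop_fin (a point): centre of the loop's grip fin, an upright steel plate 6 mm thick (across, along the fixture's x), 30 mm long and 30 mm high, standing on a tongue beyond the bar: 29 mm beyond the bar (+y of the loop) and 17 mm above it (loop's z). Pinch it from above across its thickness.
- pad_white: white foam pad, disc 77 mm across, 27 mm high; origin at the centre of the underside; leave alone
- applicator: foam applicator, disc 79 mm across, 18 mm high; origin at the centre of the underside; leave alone
- wax_tin: tin with lid, 80 mm across, 34 mm high; origin at the centre of the underside; leave alone
- squeeze_bottle: tall bottle with a cone nozzle, 69 mm across, 225 mm high, standing behind on the right; origin at the centre of the underside; leave alone
- torch: torch standing on end, 31 mm across, 109 mm high, between the two right discs; origin at the centre of the underside; leave alone
- jar_purple: jar, 60 mm across, 72 mm high, behind the fixture; origin at the centre of the underside; leave alone
- touchup_bottle: small bottle, 26 mm across, 74 mm high, between the two left discs; origin at the centre of the underside; leave alone

How it is judged:
By the outcome, as a careful person would: the job done as asked, in the order asked, and still so for the second after the job is handed in, with the robot touching nothing.
It also fails if it takes over 64 s, if anything falls off the work surface, if the arm or the gripper's body presses on something with over 40 N, if the wrist force passes 120 N, or if a joint passes its speed limit or range.

## Robot

A 7-joint arm with a two-finger parallel gripper is mounted at the origin on a cart in front of the work surface, level with it; the furniture and walls round the work are solid. World frame = base frame: x ahead of the robot, y to its left, z up, the work surface at z = 0. Lengths are in m, angles in rad, forces in N, time in s.
With the tool pointing down it reaches from about 0.4 to 0.85 m from the base axis. Payload 10.4 kg.
Tool frame: the origin (TCP) lies midway between the tips of the shut fingers; the grasp point (between the pads) lies 19 mm behind it; z points along the fingers, x is the direction in which the jaws open and shut, and the axes are right-handed (so a half turn about z gives the same grasp; the last joint's range is limited). The gripper opens to 87 mm and grips with 3 to 60 N. Pads are 19 mm wide; open, the fingers measure 117 mm over their backs; the gripper's body (75 mm by 190 mm) begins 51 mm behind the grasp point.
Start: joints at [1.157, 0.332, -0.065, 1.46, 0.022, 1.35, -0.088], TCP at [0.238, -0.578, 0.223] pointing down, gripper open.
Joint ranges: [-2.6, 2.6], [-0.5, 2.12], [-1.47, 1.34], [0.16, 2.42], [-1.27, 4.41], [0.06, 2.06], [-2.6, 2.6]. Speed limits (rad/s): [2.22, 2.22, 2.79, 2.79, 3.14, 3.14, 3.14].

## Interface

Orientations are given as a unit quaternion [x, y, z, w].
In Python, from bench import r gives the robot as it stands. The module is installed in compiled form; this text tells all that it offers.
- The arm moves only by the tool play_rows, never from a script. Its argument "commands" is a list of rows, each a list of 7 numbers: the shift along the world's x, y, z in cm, then the turn, a rotation vector about the world's x, y, z in rad, then the finger opening in cm, from 0 to 8.7. A call has 1 to 20 rows; each row shifts and turns the commanded pose from where the row before left it; what a row does not reach is not made up. A row lasts 1/8 s, in which the tool goes at most 62.5 mm and 10.7 degrees, less where a joint would pass 70% of its speed; a pose out of reach is approached as far as the arm can. A call is refused whole if a number of a shift passes 6.25 or a number of a turn 0.188, either way. A call with a gripper value outside its range is refused whole. The fingers move at their own pace and stop on an object; "grip_force" is the grip in N (left out, the last holds). Time passes only in rows, so rows that do not move let the fingers close. It gives the time, the measured TCP pose, the force and the opening at its end, in the units of the state.
- r.read_state(): the state, without advancing time (a new reading comes with each control period).
- r.camera(name): name is "scene" or "top" or "wrist"; returns a dict with "img" (480x640x3 uint8, red, green, blue), "K" (3x3 intrinsics, pixels), "camera_from_world" (4x4, takes a point from world to camera coordinates). Camera axes: x right, y down, z forward; pixel columns grow to the right and rows downward; lengths in m; the calibration is good to about 2 mm. A picture is of the moment at which its call begins. There is no depth.
- r.close_job(): hands the job in, once; it reports no verdict.
The state is a dict: "time": time; "joint_positions": joint angles; "joint_vel": joint speeds; "joint_torque": joint torques, N m; "ee_pos": TCP position; "eef_rot": TCP orientation; "ft_force": force on the tool from outside, world axes, zero at the start; "torque": the same for the moment, N m; "width": finger opening in m.
Only numpy, scipy, OpenCV 4.12 (cv2) and the standard library are available. Lean on these libraries where they do the work, as an engineer would, in place of code of your own. Each camera call takes 0.05 s, during which the arm holds its last target. There are 200 camera calls.

## Working session

There is one attempt and no reset: what is moved stays moved. The work goes in short steps, Python scripts to look and compute and a tool call to move; the robot and the scene stay as the last step left them, time stands still between calls to the robot, and variables do not carry over. Pictures are saved under pics/ and viewed, about 8 in all and at most 12, crops included, and the job is handed in when it is done.

Besides the shell and the picture viewer there is one more tool, called after "Emit:" by a JSON object that holds its "op" and its "data". play_rows: Moves the arm, as the interface text tells. Its arguments: {"type":"object","properties":{"commands":{"type":"array","items":{"type":"array","items":{"type":"number"}}},"grip_force":{"type":"number"}},"required":["commands"]}

```bash
mkdir -p pics; cat > h.py <<'E'
import numpy as np, cv2
from bench import r
def cam(n, f=None):
    c=r.camera(n)
    if f: cv2.imwrite('pics/'+f, c['img'][:,:,::-1])
    return c
def ray(c,u,v,z):
    T=np.array(c['camera_from_world']);R=T[:3,:3];t=T[:3,3]
    o=-R.T@t; d=R.T@np.linalg.inv(c['K'])@np.array([u,v,1.])
    return o+d*(z-o[2])/d[2]
def proj(c,p):
    T=np.array(c['camera_from_world']);q=c['K']@(T[:3,:3]@np.array(p)+T[:3,3]); return q[:2]/q[2]
E
python3 - <<'E'
from h import *
import pickle
t=cam('top','top1.png'); s=cam('scene','scene1.png')
pickle.dump((t,s),open('c.pkl','wb'))
for c in(t,s):
    T=np.array(c['camera_from_world']);print(-T[:3,:3].T@T[:3,3],c['K'][0][0]); print(T[:3,:3].round(2))
print(r.read_state())
E
```

```text
[ 0.32817832 -0.00672043  1.30042345] 542.9275259562962
[[-0.01 -1.    0.  ]
 [-0.98  0.01 -0.18]
 [ 0.18 -0.01 -0.98]]
[-0.12873498  0.63468009  0.72224256] 516.0602152336209
[[-0.68 -0.73  0.01]
 [-0.43  0.39 -0.82]
 [ 0.6  -0.56 -0.58]]
{'time': 0.1, 'joint_positions': array([ 1.15741697,  0.33278104, -0.06470398,  1.46086295,  0.02163192,
        1.34988964, -0.088498  ]), 'joint_vel': array([-0.00020424, -0.00179512, -0.00011271,  0.00026904,  0.00055086,
       -0.00017149, -0.00080553]), 'joint_torque': array([ 1.67026676e-03, -6.24547148e+01,  2.46518792e-02, -3.90716851e+01,
       -6.15976355e-02,  3.66859278e-02,  5.51750713e-05]), 'ee_pos': array([ 0.23792586, -0.57756868,  0.2218481 ]), 'eef_rot': array([ 8.30944732e-01, -5.56354621e-01, -5.39884334e-04, -3.09446530e-04]), 'ft_force': array([-0.82851805, -0.43187678,  0.53877192]), 'torque': array([-0.03280022, -0.02411071, -0.04458114]), 'width': 0.08681614901933093}
```

View pics/top1.png

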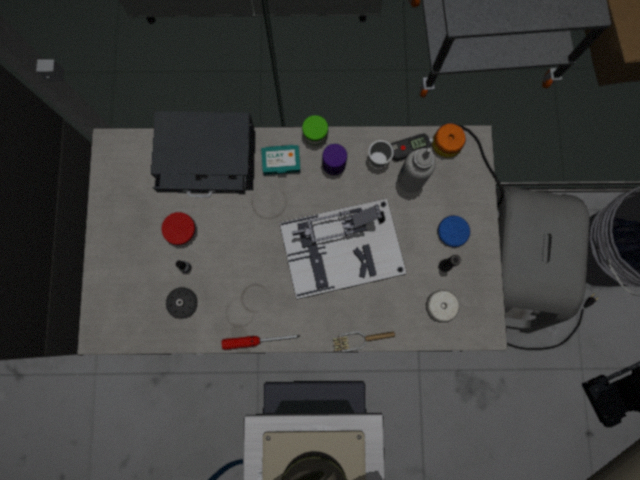

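View pics/scene1.png

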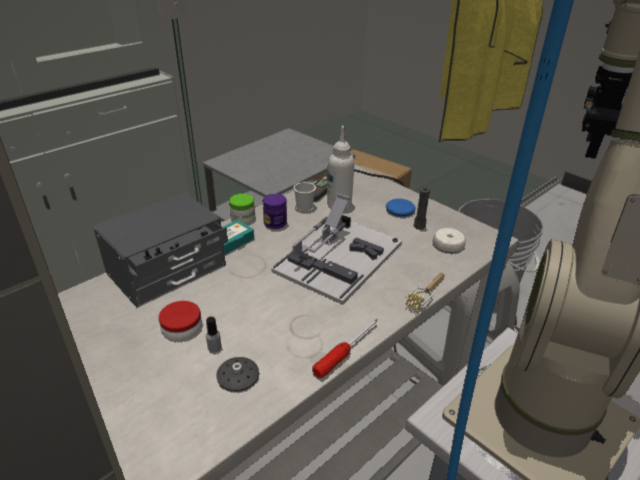

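The top view shows the dark disc with a bright boss at (181,303). The fixture's corners are at about (281,225), (388,200), (405,270) and (297,297). The V-jaw is at (365,260), the sliding jaw at (315,262), and the latch runs along the top. I'll measure these and look at an enlargement.

```bash
python3 - <<'E'
from h import *
import pickle
t,s=pickle.load(open('c.pkl','rb'))
g=cv2.cvtColor(t['img'],cv2.COLOR_RGB2GRAY)
# base: bright white quad
hsv=cv2.cvtColor(t['img'],cv2.COLOR_RGB2HSV)
print([ (p,t['img'][p[1],p[0]].tolist()) for p in [(340,270),(300,210),(390,230),(181,320),(181,303),(181,295)]])
m=np.zeros_like(g); m[195:302,275:410]=(g[195:302,275:410]>150)*255
m=cv2.morphologyEx(m,cv2.MORPH_CLOSE,np.ones((25,25)))
c=max(cv2.findContours(m,0,1)[0],key=cv2.contourArea)
print(cv2.minAreaRect(c)); b=cv2.boxPoints(cv2.minAreaRect(c))
print([ray(t,*p,0.012).round(4).tolist() for p in b])
m=np.zeros_like(g); m[280:325,160:205]=(g[280:325,160:205]<75)*255
c=max(cv2.findContours(m,0,1)[0],key=cv2.contourArea); print(cv2.fitEllipse(c)); e=cv2.fitEllipse(c)
print(ray(t,*e[0],0.012), [ray(t,e[0][0]+d,e[0][1],.012)[1] for d in(-e[1][0]/2,e[1][0]/2)])
a=cv2.resize(t['img'][185:310,265:425],(800,625),interpolation=cv2.INTER_CUBIC)[:600]
cv2.imwrite('pics/crop1.png',a[:,:,::-1])
a=cv2.resize(s['img'][185:305,265:425],(800,600),interpolation=cv2.INTER_CUBIC)
cv2.imwrite('pics/crop2.png',a[:,:,::-1])
E
```

```text
[((340, 270), [147, 147, 149]), ((300, 210), [104, 100, 98]), ((390, 230), [144, 146, 146]), ((181, 320), [95, 93, 88]), ((181, 303), [92, 92, 88]), ((181, 295), [39, 39, 40])]
((323.7399597167969, 273.67999267578125), (23.617366790771484, 60.66976547241211), 81.8698959350586)
[[0.492, 0.0489, 0.012], [0.5113, -0.095, 0.012], [0.4551, -0.1017, 0.012], [0.4362, 0.041, 0.012]]
((181.37232971191406, 302.6650695800781), (31.23537254333496, 32.13711166381836), 45.43047332763672)
[0.40818668 0.30976052 0.012     ] [np.float64(0.34652898740100446), np.float64(0.272984007482731)]
```

View pics/crop1.png

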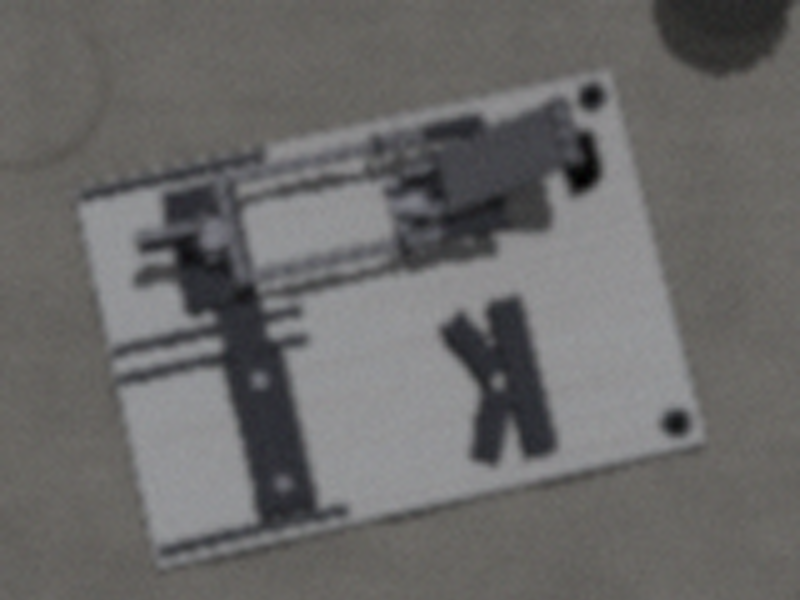

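View pics/crop2.png

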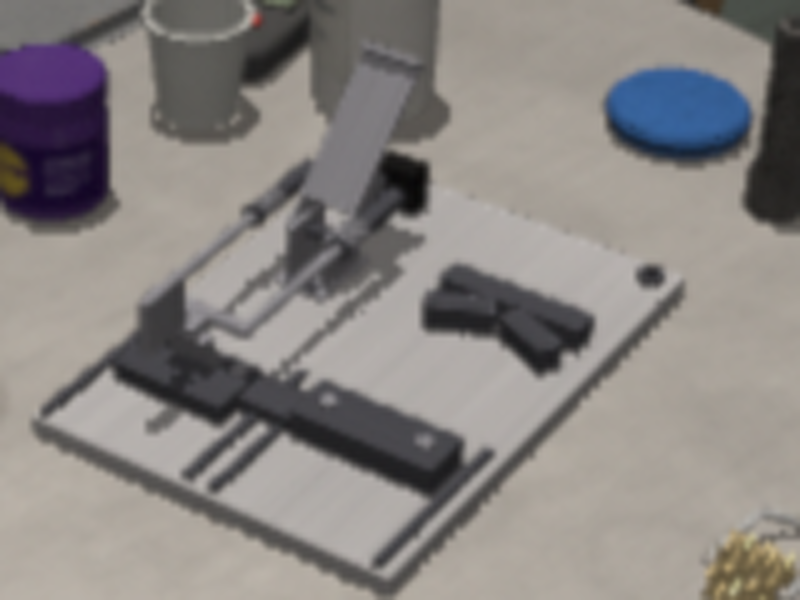

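The disc is confirmed as dark, 74 mm across, at about (0.408, 0.310). The loop bar lies just short of the keeper (top crop (235,240)), with the fin beyond it at (172,240). The lever is raised at about 1 rad. Next I'll get the fixture pose from the corners and the boss from both views.

```bash
python3 - <<'E'
from h import *
import pickle
t,s=pickle.load(open('c.pkl','rb'))
C=np.array([ray(t,265+u/5-.4,185+v/5-.4,.012) for u,v in [(78,190),(610,70),(705,440),(160,568)]])
print(C.round(4),[np.linalg.norm(C[i]-C[i-1]).round(4) for i in range(4)])
o=C.mean(0); y=(C[0]-C[1]+C[3]-C[2])/2; x=(C[0]-C[3]+C[1]-C[2])/2
print('ctr',o,np.arctan2(-y[0],y[1]),np.arctan2(x[1],x[0]))
yaw=np.arctan2(-y[0],y[1]);R=np.array([[np.cos(yaw),-np.sin(yaw)],[np.sin(yaw),np.cos(yaw)]])
f=lambda x,y:(o[:2]+R@np.array([x,y]))
np.savez('fix.npz',o=o[:2],R=R,yaw=yaw)
print('nest',f(-.045,.005))
inv=lambda c,u,v,z:(R.T@(ray(c,u,v,z)[:2]-o[:2])).round(4)
T=lambda u,v,z:inv(t,265+u/5-.4,185+v/5-.4,z)
S=lambda u,v,z:inv(s,265+u/5-.4,185+v/5-.4,z)
print('jaw slab near edge/face',T(283,440,.028),T(250,350,.028),'bar',T(233,240,.03),'fin',T(172,240,.05))
print('fin scene top corners',S(143,305,.06),S(180,275,.06)); print('Vjaw', T(500,380,.026),'lever end',T(560,105,.1))
for n,c,roi in(('t',t,(160,280,205,325)),('s',s,(210,350,265,395))):
    x0,y0,x1,y1=roi;h=c['img'][y0:y1,x0:x1]
    g=cv2.cvtColor(h,cv2.COLOR_RGB2GRAY); m=(g<75).astype(np.uint8)
    m=cv2.morphologyEx(m,cv2.MORPH_CLOSE,np.ones((9,9)))
    k=max(cv2.findContours(m,0,1)[0],key=cv2.contourArea);e=cv2.fitEllipse(k);print(n,e[0][0]+x0,e[0][1]+y0,e[1],ray(c,e[0][0]+x0,e[0][1]+y0,.010))
E
```

```text
[[ 0.5988  0.0774  0.012 ]
 [ 0.6563 -0.1825  0.012 ]
 [ 0.4742 -0.2218  0.012 ]
 [ 0.416   0.0382  0.012 ]] [np.float64(0.1869), np.float64(0.2662), np.float64(0.1863), np.float64(0.2665)]
ctr [ 0.53632348 -0.07218981  0.012     ] 0.21902875238647349 0.21194364166614216
nest [ 0.49131217 -0.07708694]
jaw slab near edge/face [-0.0493  0.064 ] [-0.0041  0.0695] bar [0.0491 0.0655] fin [0.0518 0.094 ]
fin scene top corners [0.0606 0.0901] [0.0608 0.0617]
Vjaw [-0.0446 -0.0426] lever end [ 0.0632 -0.0909]
t 181.37232208251953 302.66506576538086 (31.23537254333496, 32.13711166381836) [0.40831088 0.31025181 0.01      ]
s 237.54853439331055 375.4410648345947 (35.51515579223633, 40.272735595703125) [0.39933825 0.31392086 0.01      ]
```

Emit:
{"op": "play_rows", "data": {"commands": [[3, 4, 0, 0, 0, 0, 6], [4, 6, 0, 0, 0, 0, 6], [4, 6, 0, 0, 0, 0, 6], [4, 6, 0, 0, 0, 0, 6], [2, 6, 0, 0, 0, 0, 6], [0, 6, 0, 0, 0, -0.05, 6], [0, 6, 0, 0, 0, -0.05, 6], [0, 6, 0, 0, 0, 0, 6], [0, 6, 0, 0, 0, 0, 6], [0, 6, 0, 0, 0, 0, 6], [0, 6, 0, 0, 0, 0, 6], [0, 6, 0, 0, 0, 0, 6], [0, 6, 0, 0, 0, 0, 6], [0, 6, 0, 0, 0, 0, 6], [0, 6, 0, 0, 0, 0, 6], [0, 2, 0, 0, 0, 0, 6]]}}

```text
time: 2.1
ee_pos: [0.3906, 0.3009, 0.2226]
eef_rot: [0.803, -0.596, -0.001, -0.001]
ft_force: [0.4, -0.3, -0.9]
width: 0.0598
```

```bash
python3 - <<'E'
from h import *
w=cam('wrist','w1.png'); t=cam('top')
T=np.array(w['camera_from_world']);print(-T[:3,:3].T@T[:3,3],T[:3,:3].round(2),w['K'][0])
print('expected boss top px',proj(w,(.408,.310,.026)),r.read_state()['joint_positions'].round(2))
E
```

```text
[0.46123582 0.32168519 0.38503849] [[ 0.29 -0.96 -0.  ]
 [-0.92 -0.28  0.27]
 [-0.25 -0.07 -0.96]] [361.83480181   0.         320.09596176]
expected boss top px [316.9404148  192.71100727] [ 0.26  0.15 -1.07  1.76  0.13  1.31 -2.12]
```

View pics/w1.png

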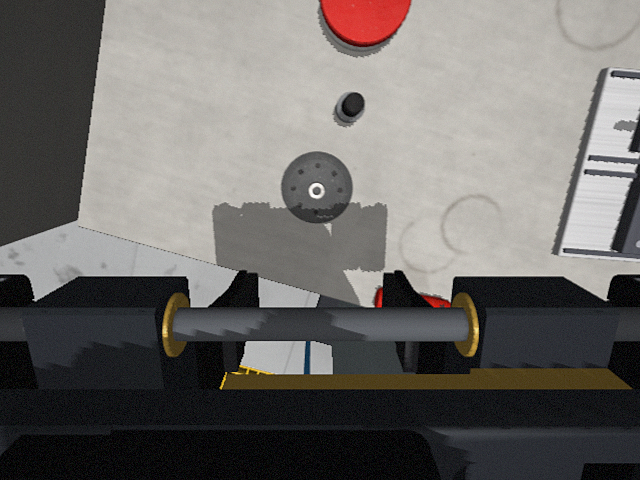

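The wrist view shows the disc with its boss centred at (316,190), within 3 px of the prediction. I'll descend.

```bash
python3 - <<'E'
from h import *
w=cam('wrist');im=w['img']
g=cv2.cvtColor(im,cv2.COLOR_RGB2GRAY)
p=ray(w,316.3,190,.026); print(p, p-r.read_state()['ee_pos'])
m=np.zeros_like(g);m[140:202,270:365]=(g[140:202,270:365]<95)
xs=np.where(m[188])[0];print(xs.min(),xs.max(),[ray(w,u,188,.014).round(4) for u in (xs.min(),xs.max())])
E
```

```text
[0.41044942 0.31006851 0.026     ] [ 0.01917562  0.01214651 -0.19612911]
281 351 [array([0.4002, 0.3449, 0.014 ]), array([0.4211, 0.2763, 0.014 ])]
```

Emit:
{"op": "play_rows", "data": {"commands": [[1.8, 1.1, -4, 0, 0, -0.075, 4.5], [0, 0, -5, 0, 0, 0, 4.5], [0, 0, -5, 0, 0, 0, 4.5], [0, 0, -4, 0, 0, 0, 4.5], [0, 0, -2, 0, 0, 0, 4.5], [0, 0, -0.5, 0, 0, 0, 4.5], [0, 0, 0, 0, 0, 0, 4.5]]}}

```text
time: 3.12
ee_pos: [0.4106, 0.3085, 0.0186]
eef_rot: [0.779, -0.627, 0.0, -0.001]
ft_force: [0.3, -0.2, 0.2]
width: 0.0446
```

Emit:
{"op": "play_rows", "data": {"commands": [[0, 0, -0.1, 0, 0, 0, 0.8], [0, 0, 0, 0, 0, 0, 0.8], [0, 0, 0, 0, 0, 0, 0.8], [0, 0, 0, 0, 0, 0, 0.8], [0, 0, 0, 0, 0, 0, 0.8]], "grip_force": 25}}

```text
time: 3.75
ee_pos: [0.41, 0.3086, 0.0168]
eef_rot: [0.779, -0.627, 0.0, -0.0]
ft_force: [-0.8, 0.3, 3.2]
width: 0.0148
```

Emit:
{"op": "play_rows", "data": {"commands": [[0, 0, 3, 0, 0, 0, 0.8], [0, 0, 5, 0, 0, 0, 0.8], [0, -2, 4, 0, 0, 0, 0.8], [1, -5, 0, 0, 0, 0, 0.8], [1, -5, 0, 0, 0, 0, 0.8], [1, -5, 0, 0, 0, 0, 0.8], [1, -5, 0, 0, 0, 0, 0.8], [1, -5, 0, 0, 0, 0, 0.8], [1, -5, 0, 0, 0, 0, 0.8], [1, -4, 0, 0, 0, 0, 0.8], [1, -2.1, -1, 0, 0, 0, 0.8], [0, 0, -2, 0, 0, 0, 0.8], [0, 0, 0, 0, 0, 0, 0.8]]}}

```text
time: 5.38
ee_pos: [0.4887, -0.0724, 0.1053]
eef_rot: [0.779, -0.627, -0.001, 0.0]
ft_force: [-0.1, 0.7, -0.6]
width: 0.0147
```

```bash
python3 - <<'E'
from h import *
w=cam('wrist','w2.png');st=r.read_state();print(st['ee_pos'],st['width'],st['joint_positions'].round(2))
import pickle;pickle.dump(w,open('w2.pkl','wb'))
d=np.load('fix.npz');o,R=d['o'],d['R'];print('fixture-frame tcp',R.T@(st['ee_pos'][:2]-o))
E
```

```text
[ 0.48932496 -0.07221153  0.10628767] 0.014868594935037826 [ 0.8   0.24 -0.82  1.9   0.2   1.08 -1.45]
fixture-frame tcp [-0.04588039  0.01019072]
```

View pics/w2.png

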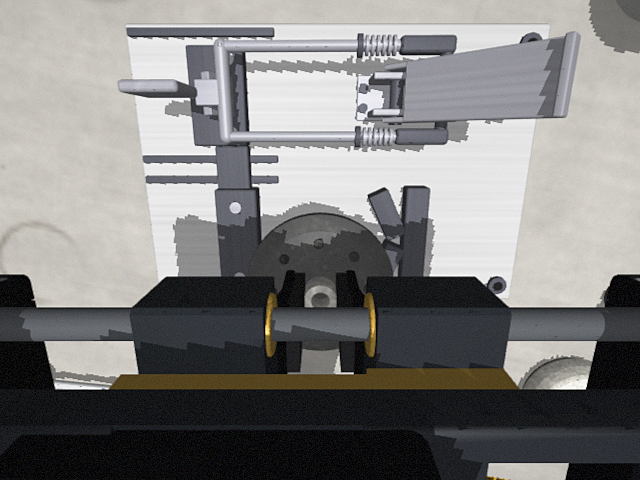

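The disc is held above the gap, with the jaw face at column 260 and the V-jaw at 370–430. The bar at (225,90) lies short of the keeper (205,90), which is under the tongue; the fin is at (155,88). I'll refine the fixture pose from this close view.

```bash
python3 - <<'E'
from h import *
import pickle
w=pickle.load(open('w2.pkl','rb'))
A=ray(w,127,25.5,.012)[:2];B=ray(w,549.5,23.5,.012)[:2];print(A,B,np.linalg.norm(A-B))
e=A-B;yaw=np.arctan2(-e[0],e[1]);c,s=np.cos(yaw),np.sin(yaw);R=np.array([[c,-s],[s,c]])
o=(A+B)/2-R@[.095,0]
d=np.load('fix.npz');print('yaw',yaw,'o',o,'old',d['yaw'],d['o'])
T=lambda u,v,z:(R.T@(ray(w,u,v,z)[:2]-o)).round(4)
print('left edge',T(149.5,225,.012),'right',T(526,225,.012),'hole',T(497,286,.012))
print('jaw face',T(258.5,190,.028),T(260,240,.028),'slab far/near',T(187,60,.024),T(192,145,.024),T(250,145,.024))
print('Vjaw',T(402,187,.026),T(430,187,.026),T(368,192,.026))
for z in(.024,.03,.04):print(z,'bar',T(220,42,z),T(226,137,z))
for z in(.05,.06,.07):print('fin top',z,T(120,84,z),T(182,92,z))
for z in(.08,.1,.12):print('lever end',z,T(577,33,z),T(568,118,z))
print('nest new',o+R@[-.045,.005],'nest old',d['o']+d['R']@[-.045,.005])
np.savez('fix2.npz',o=o,R=R,yaw=yaw)
E
```

```text
[0.60011534 0.07715454] [ 0.65804772 -0.18290712] 0.2664361594360844
yaw 0.21918517343108357 o [ 0.53635441 -0.07353255] old 0.21902875238647349 [ 0.53632348 -0.07218981]
left edge [-0.0348  0.1358] right [-0.0356 -0.1378] hole [-0.0833 -0.1229]
jaw face [-0.0072  0.0524] [-0.0417  0.0531] slab far/near [0.0727 0.0932] [0.0219 0.0951] [0.0218 0.0572]
Vjaw [-0.0057 -0.0432] [-0.0058 -0.0619] [-0.009  -0.0206]
0.024 bar [0.0826 0.0721] [0.0269 0.0725]
0.03 bar [0.0813 0.0706] [0.0269 0.071 ]
0.04 bar [0.079  0.0681] [0.0269 0.0685]
fin top 0.05 [0.0558 0.1232] [0.0515 0.0889]
fin top 0.06 [0.0545 0.118 ] [0.0504 0.0853]
fin top 0.07 [0.0532 0.1129] [0.0493 0.0817]
lever end 0.08 [ 0.0731 -0.1083] [ 0.0355 -0.1109]
lever end 0.1 [ 0.0683 -0.0956] [ 0.0347 -0.0979]
lever end 0.12 [ 0.0634 -0.0829] [ 0.0338 -0.085 ]
nest new [ 0.49134387 -0.07843672] nest old [ 0.49131217 -0.07708694]
```

Emit:
{"op": "play_rows", "data": {"commands": [[0.1, -0.15, -2, 0, 0, 0, 0.8], [0, 0, -3, 0, 0, 0, 0.8], [0, 0, -1.5, 0, 0, 0, 0.8], [0, 0, -0.6, 0, 0, 0, 0.8], [0, 0, -0.3, 0, 0, 0, 0.8], [0, 0, -0.1, 0, 0, 0, 0.8], [0, 0, 0, 0, 0, 0, 0.8]]}}

```text
time: 6.3
ee_pos: [0.4912, -0.0742, 0.032]
eef_rot: [0.779, -0.627, 0.0, -0.0]
ft_force: [-0.1, -0.2, -1.0]
width: 0.0148
```

Emit:
{"op": "play_rows", "data": {"commands": [[0, 0, -0.2, 0, 0, 0, 0.8], [0, 0, -0.05, 0, 0, 0, 0.8], [0.03, -0.15, 0, 0, 0, 0, 0.8], [0.03, -0.15, 0, 0, 0, 0, 0.8], [0, 0, 0, 0, 0, 0, 0.8]]}}

```text
time: 6.92
ee_pos: [0.4916, -0.0772, 0.0291]
eef_rot: [0.779, -0.627, 0.0, -0.0]
ft_force: [-0.2, -0.3, -1.1]
width: 0.0148
```

Emit:
{"op": "play_rows", "data": {"commands": [[0, 0, -0.1, 0, 0, 0, 0.8], [0.02, -0.1, 0, 0, 0, 0, 0.8], [0.02, -0.1, 0, 0, 0, 0, 0.8], [0, 0, 0, 0, 0, 0, 0.8]]}}

```text
time: 7.42
ee_pos: [0.4918, -0.0774, 0.0287]
eef_rot: [0.78, -0.626, -0.001, -0.0]
ft_force: [-6.2, 4.9, 12.2]
width: 0.0149
```

Contact with the V-jaw shows in the force, so the disc is seated. I'll release, rise, and turn a quarter for the fin.

Emit:
{"op": "play_rows", "data": {"commands": [[0, 0, 0, 0, 0, 0, 3], [0, 0, 0, 0, 0, 0, 3], [0, 0, 0.5, 0, 0, 0, 3], [0, 0, 3, 0, 0, 0, 3], [0, 0, 5, 0, 0, 0, 3], [0, 3, 5, 0, 0, -0.17, 3], [0.5, 4, 0, 0, 0, -0.17, 4], [1, 4, 0, 0, 0, -0.17, 4], [1, 3, 0, 0, 0, -0.17, 4], [1, 0, 0, 0, 0, -0.17, 4], [0, 0, 0, 0, 0, -0.17, 4], [0, 0, 0, 0, 0, -0.17, 4], [0, 0, 0, 0, 0, -0.17, 4], [0, 0, 0, 0, 0, -0.17, 4], [0, 0, 0, 0, 0, -0.04, 4], [0, 0, 0, 0, 0, 0, 4]]}}

```text
time: 9.43
ee_pos: [0.5188, 0.0566, 0.1381]
eef_rot: [-0.344, 0.938, 0.001, -0.03]
ft_force: [0.5, 0.7, 0.2]
width: 0.0403
```

```bash
python3 - <<'E'
from h import *
w=cam('wrist','w3.png');st=r.read_state();print(st['ee_pos'],st['eef_rot'],st['width'],st['joint_positions'].round(2))
import pickle;pickle.dump(w,open('w3.pkl','wb'))
d=np.load('fix2.npz');o,R=d['o'],d['R'];print('fixture-frame tcp',R.T@(st['ee_pos'][:2]-o))
for n,p in dict(fintop=(.05,.095,.077),bar=(.05,.066,.045),disc=(-.045,.005,.038)).items(): print(n,proj(w,[*(o+R@p[:2]),p[2]]))
E
```

```text
[0.51878253 0.05657975 0.13802664] [-3.44460001e-01  9.38320449e-01  7.47395346e-04 -3.00247250e-02] 0.04035927259441253 [-0.4   0.21  0.22  1.8  -0.04  1.19 -2.6 ]
fixture-frame tcp [0.01113941 0.13082008]
fintop [286.97165607 173.69930853]
bar [307.67246427 129.27318174]
disc [468.16533632 114.65279672]
```

View pics/w3.png

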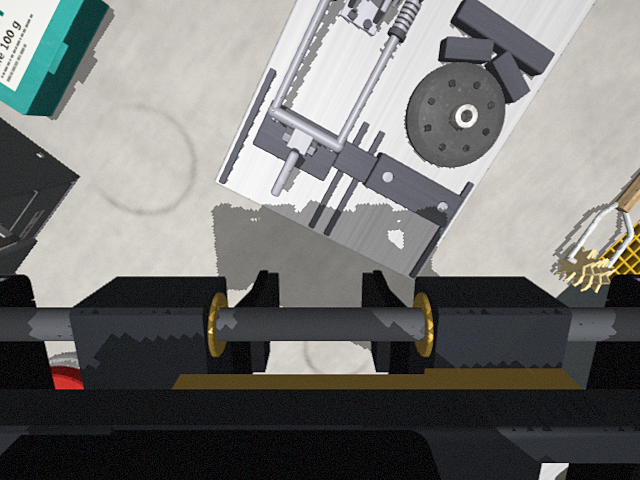

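The quarter turn ran into joint 7's limit, so I'll turn the other way. The fin's predicted centre (287,174) matches the picture, and the disc is seated in the V.

Emit:
{"op": "play_rows", "data": {"commands": [[0, 0, 0, 0, 0, 0.17, 4], [0, 0, 0, 0, 0, 0.17, 4], [0, 0, 0, 0, 0, 0.17, 4], [0, 0, 0, 0, 0, 0.17, 4], [0, 0, 0, 0, 0, 0.17, 4], [0, 0, 0, 0, 0, 0.17, 4], [0, 0, 0, 0, 0, 0.17, 4], [0, 0, 0, 0, 0, 0.17, 4], [0, 0, 0, 0, 0, 0.17, 4], [0.5, 0, 0, 0, 0, 0.17, 4], [1, -0.6, 0, 0, 0, 0.17, 4], [1, -1, 0, 0, 0, 0.17, 4], [1, -1, 0, 0, 0, 0.17, 4], [1, 0, 0, 0, 0, 0.17, 4], [0, 0, 0, 0, 0, 0.17, 4], [0, 0, 0, 0, 0, 0.11, 4], [0, 0, 0, 0, 0, 0, 4]]}}

```text
time: 11.6
ee_pos: [0.5639, 0.0292, 0.1381]
eef_rot: [0.994, 0.109, 0.029, 0.008]
ft_force: [0.5, 0.1, -0.3]
width: 0.0401
```

```bash
cat >> h.py <<'E'
from scipy.spatial.transform import Rotation as Ro
d=np.load('fix2.npz');o,R=d['o'],d['R'];yaw=float(d['yaw'])
def W(x,y,z): return np.array([*(o+R@[x,y]),z])
def F(p): return np.array([*(R.T@(np.array(p)[:2]-o)),p[2]])
def rot_to(xang,pitch=0):  # rotvec world from current to tool down with x at xang (world), pitched about fixture x
    q=Ro.from_quat(r.read_state()['eef_rot'])
    t=Ro.from_rotvec(pitch*np.array([np.cos(yaw),np.sin(yaw),0]))*Ro.from_euler('z',xang)*Ro.from_euler('x',np.pi)
    return (t*q.inv()).as_rotvec()
E
python3 - <<'E'
from h import *
st=r.read_state();print(F(st['ee_pos']),st['joint_positions'].round(2),rot_to(yaw+np.pi).round(3), ((W(.05,.095,.055)-st['ee_pos'])*100).round(2))
E
```

```text
[0.0491865  0.09426767 0.13807777] [-0.14  0.22 -0.01  1.79  0.02  1.08  0.06] [ 0.094 -0.015 -3.14 ] [ 0.06  0.09 -8.31]
```

```bash
python3 - <<'E'
from h import *
print(rot_to(yaw).round(3))
w=cam('wrist','w4.png')
for n,p in dict(fintop=(.05,.095,.077),bar=(.05,.066,.045)).items(): print(n,proj(w,W(*p)))
E
```

```text
[0.009 0.06  0.001]
fintop [314.30334534 249.21515987]
bar [312.72814927 272.02931558]
```

View pics/w4.png

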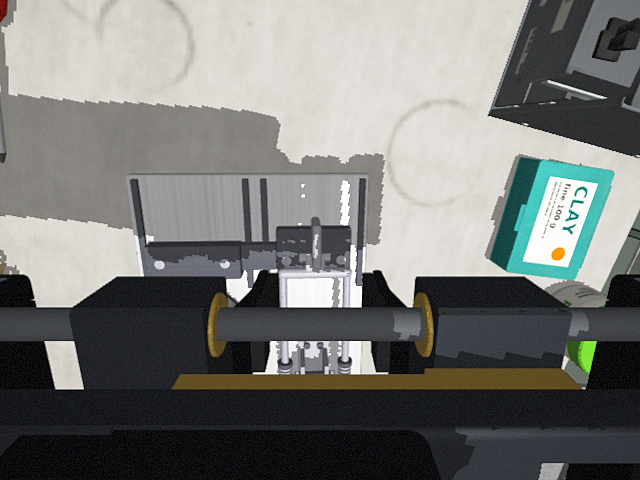

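The fin spans (316, 218–265) and the bar lies at row 273, both as predicted. I'll descend and pinch the fin.

Emit:
{"op": "play_rows", "data": {"commands": [[0.05, 0.1, -2, 0.009, 0.06, 0, 4], [0, 0, -3, 0, 0, 0, 4], [0, 0, -2, 0, 0, 0, 4], [0, 0, -1, 0, 0, 0, 4], [0, 0, 0, 0, 0, 0, 2], [0, 0, 0, 0, 0, 0, 1]]}}

```text
time: 12.4
ee_pos: [0.5649, 0.0309, 0.0588]
eef_rot: [0.994, 0.109, 0.0, 0.0]
ft_force: [0.3, 0.0, -0.2]
width: 0.0275
```

Emit:
{"op": "play_rows", "data": {"commands": [[0, 0, 0, 0, 0, 0, 0], [0, 0, 0, 0, 0, 0, 0], [0, 0, 0, 0, 0, 0, 0], [0, 0, 0, 0, 0, 0, 0]], "grip_force": 20}}

```text
time: 12.9
ee_pos: [0.5645, 0.0309, 0.0581]
eef_rot: [0.994, 0.11, -0.0, 0.0]
ft_force: [-0.8, -0.6, 2.5]
width: 0.0056
```

```bash
python3 - <<'E'
from h import *
st=r.read_state();print(F(st['ee_pos']),rot_to(yaw).round(3),st['ft_force'],st['width'])
# plan: fin relative to bar; loop pitch phi, bar path
def fin(yb,zb,phi): return np.array([yb+29*np.cos(phi)-17*np.sin(phi),zb+29*np.sin(phi)+17*np.cos(phi)])
def pin(yb,zb):
    from scipy.optimize import brentq
    f=lambda q:np.hypot(yb+35+28*np.cos(q-.2),zb-34-28*np.sin(q-.2))-124
    qs=np.linspace(.2,2.4,200);v=[f(q) for q in qs]
    i=[k for k in range(199) if v[k]*v[k+1]<0]
    q=brentq(f,qs[i[0]],qs[i[0]+1]) if i else np.nan
    return q,np.arctan2(zb-34-28*np.sin(q-.2),yb+35+28*np.cos(q-.2))
for b in [(66,45),(66,56),(75,57),(85,56),(85,45),(85,36),(85,28.5)]:
    q,ph=pin(*b);print(b,round(q,2),round(ph,3),fin(*b,ph).round(1))
E
```

```text
[0.05016073 0.09578882 0.05810899] [ 0.    -0.    -0.001] [-0.79078078 -0.63489874  2.52590285] 0.005615519460143072
(66, 45) 0.81 -0.041 [95.7 60.8]
(66, 56) 0.82 0.047 [94.2 74.3]
(75, 57) 1.25 -0.01 [104.2  73.7]
(85, 56) 1.63 -0.046 [114.8  71.6]
(85, 45) 1.67 -0.136 [116.   57.9]
(85, 36) 1.73 -0.211 [116.9  46.5]
(85, 28.5) 1.79 -0.274 [117.5  37. ]
```

Emit:
{"op": "play_rows", "data": {"commands": [[0.01, -0.07, 0.7, 0.043, 0.01, 0, 0], [0.01, -0.07, 0.7, 0.043, 0.01, 0, 0], [-0.11, 0.5, 0, -0.028, -0.006, 0, 0], [-0.11, 0.5, -0.05, -0.028, -0.006, 0, 0], [-0.11, 0.5, -0.1, -0.018, -0.004, 0, 0], [-0.11, 0.5, -0.1, -0.018, -0.004, 0, 0], [0, 0, 0, 0, 0, 0, 0]]}}

```text
time: 13.78
ee_pos: [0.5599, 0.0506, 0.0693]
eef_rot: [0.994, 0.11, -0.001, 0.003]
ft_force: [0.6, -1.5, 1.1]
width: 0.0058
```

```bash
python3 - <<'E'
from h import *
w=cam('wrist');s=cam('scene')
st=r.read_state();print(F(st['ee_pos']),rot_to(yaw).round(3),st['ft_force'],st['width'])
a=cv2.resize(w['img'][180:310,210:420],(650,400),interpolation=cv2.INTER_CUBIC)
u,v=proj(s,W(.03,.06,.05)).astype(int);b=cv2.resize(s['img'][v-60:v+40,u-60:u+70],(650,500)) [:, :]
cv2.imwrite('pics/p5.png',cv2.resize(np.vstack([a,b[:500]]),(433,600))[:,:,::-1])
E
```

```text
[0.05004604 0.11572675 0.06943301] [ 0.005 -0.001 -0.001] [-0.03338488  2.05571396  1.31653614] 0.005795050104796537
```

View pics/p5.png

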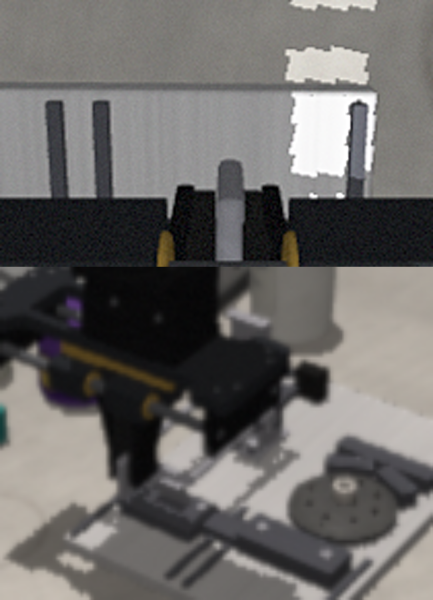

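Emit:
{"op": "play_rows", "data": {"commands": [[-0.01, 0.05, -0.7, -0.044, -0.01, 0, 0], [-0.01, 0.05, -0.7, -0.044, -0.01, 0, 0], [-0.01, 0.04, -0.6, -0.037, -0.008, 0, 0], [-0.01, 0.04, -0.55, -0.037, -0.008, 0, 0], [0, 0, 0, 0, 0, 0, 0]]}}

```text
time: 14.5
ee_pos: [0.5594, 0.0518, 0.0435]
eef_rot: [0.99, 0.11, 0.008, 0.085]
ft_force: [-0.0, -0.2, 1.7]
width: 0.0056
```

Emit:
{"op": "play_rows", "data": {"commands": [[0, 0.03, -0.4, -0.03, -0.007, 0, 0], [0, 0.03, -0.3, -0.03, -0.007, 0, 0], [0, 0, 0, 0, 0, 0, 0]]}}

```text
time: 14.88
ee_pos: [0.5594, 0.0521, 0.0366]
eef_rot: [0.987, 0.109, 0.012, 0.116]
ft_force: [1.1, -0.5, -0.7]
width: 0.0055
```

Emit:
{"op": "play_rows", "data": {"commands": [[0, 0, -0.2, -0.01, 0, 0, 0], [0, 0, -0.15, -0.01, 0, 0, 0], [0, 0, 0, 0, 0, 0, 0]]}}

```text
time: 15.25
ee_pos: [0.5597, 0.0516, 0.0333]
eef_rot: [0.986, 0.109, 0.011, 0.126]
ft_force: [1.4, -0.5, -1.3]
width: 0.0058
```

```bash
python3 - <<'E'
from h import *
st=r.read_state();print(F(st['ee_pos']),rot_to(yaw).round(3),st['ft_force'],st['width'])
E
```

```text
[0.04996134 0.11704563 0.03326578] [ 0.249  0.049 -0.001] [ 1.3843994  -0.52828147 -1.2931732 ] 0.005841230818065764
```

Emit:
{"op": "play_rows", "data": {"commands": [[0, 0, -0.15, -0.01, 0, 0, 0], [0, 0, -0.15, 0, 0, 0, 0], [0, 0, 0, 0, 0, 0, 0]]}}

```text
time: 15.62
ee_pos: [0.5601, 0.0514, 0.0317]
eef_rot: [0.985, 0.109, 0.011, 0.131]
ft_force: [-4.5, -1.8, 14.1]
width: 0.0057
```

Contact at the slab. I'll release, rise, and look.

Emit:
{"op": "play_rows", "data": {"commands": [[0, 0, 0.1, 0, 0, 0, 0], [0, 0, 0, 0, 0, 0, 2], [0, 0, 0, 0, 0, 0, 3], [0, 0, 0, 0, 0, 0, 3], [-0.1, 0.3, 2, 0, 0, 0, 3], [-0.1, 0.3, 3, 0.08, 0.017, 0, 3], [0, 1, 3, 0.09, 0.02, 0, 3], [0, 0, 4, 0.09, 0.02, 0, 3], [0, 0, 3, 0, 0, 0, 3], [0, 0, 0, 0, 0, 0, 3]]}}

```text
time: 16.88
ee_pos: [0.5591, 0.0677, 0.1838]
eef_rot: [0.994, 0.11, -0.001, -0.001]
ft_force: [-0.8, -0.3, -0.1]
width: 0.0298
```

```bash
python3 - <<'E'
from h import *
w=cam('wrist');s=cam('scene')
import pickle;pickle.dump((w,s),open('c6.pkl','wb'))
st=r.read_state();print(F(st['ee_pos']),rot_to(yaw).round(3),st['ft_force'],st['width'],st['joint_positions'].round(2))
print(proj(w,W(.05,.085,.028)))
u,v=proj(s,W(.03,.02,.05)).astype(int);print(u,v)
b=cv2.resize(s['img'][v-50:v+50,u-65:u+65],(780,600),interpolation=cv2.INTER_CUBIC)
a=cv2.resize(w['img'][120:300,180:440],(780,540),interpolation=cv2.INTER_CUBIC)
cv2.imwrite('pics/p6.png',np.vstack([cv2.resize(a,(600,415)),cv2.resize(b,(600,462))])[::1,:,::-1][:877]); 
im=cv2.imread('pics/p6.png');cv2.imwrite('pics/p6s.png',np.hstack([cv2.resize(im[:415],(400,277)),cv2.resize(im[415:],(400,277))]))
im=np.hstack([cv2.resize(w['img'][120:300,200:440],(400,300)),cv2.resize(s['img'][v-50:v+50,u-65:u+65],(400,300),interpolation=cv2.INTER_CUBIC)])
cv2.imwrite('pics/p6s.png',im[:,:,::-1])
E
```

```text
[0.05137076 0.13354218 0.18086723] [-0.001 -0.008 -0.002] [ 0.09099956  0.58441513 -0.88058584] 0.029766194135370416 [-0.2   0.23 -0.    1.68 -0.    1.24  0.02]
[316.14476522 270.21076075]
322 238
```

View pics/p6s.png

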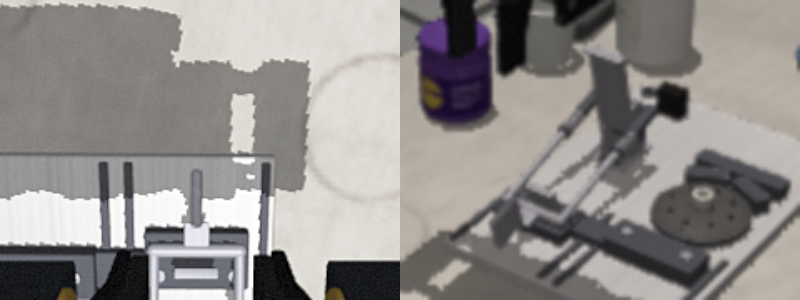

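The left view shows the keeper standing inside the loop at (195,272), with the bar beyond it on the slab. The lever is upright. Next I'll check that the bottle is clear and plan the lever arc.

```bash
python3 - <<'E'
from h import *
import pickle
t,s=pickle.load(open('c.pkl','rb'))
print('bottle base scene',F(ray(s,340,203,.0)),'top nozzle',F(ray(t,424,153,.225)),'jar',F(ray(t,335,156,.07)),'torch',F(ray(s,421,227,0)))
h=11
st=r.read_state()
for q in (1.8,1.5,1.2,.9,.6,.3,.1,0,):
    sL=70;y=-35-sL*np.cos(q)+h*np.sin(q);z=34+sL*np.sin(q)+h*np.cos(q)
    print(q,'TCP fixture',round(y+9.5,1),round(z,1))
print(((W(.05,.035,.108)-st['ee_pos'])*100).round(2), rot_to(yaw).round(3))
E
```

```text
bottle base scene [ 0.12548404 -0.21135747  0.        ] top nozzle [ 0.12355011 -0.19224137  0.225     ] jar [ 0.20905784 -0.02835288  0.07      ] torch [-0.10615396 -0.22970611  0.        ]
1.8 TCP fixture 1.1 99.7
1.5 TCP fixture -19.5 104.6
1.2 TCP fixture -40.6 103.2
0.9 TCP fixture -60.4 95.7
0.6 TCP fixture -77.1 82.6
0.3 TCP fixture -89.1 65.2
0.1 TCP fixture -94.1 51.9
0 TCP fixture -95.5 45.0
[ 2.01 -9.65 -7.29] [-0.001 -0.008 -0.002]
```

Emit:
{"op": "play_rows", "data": {"commands": [[1, -4.55, 0, 0, 0, 0, 0], [0.95, -4.55, 0, 0, 0, 0, 0], [0, 0, -3, 0, 0, 0, 0], [0, 0, -3.3, 0, 0, 0, 0], [0, 0, -1, 0, 0, 0, 0], [0, 0, 0, 0, 0, 0, 0]]}}

```text
time: 17.73
ee_pos: [0.5767, -0.0229, 0.1077]
eef_rot: [0.994, 0.111, -0.005, -0.001]
ft_force: [0.5, -0.2, -0.1]
width: 0.0009
```

```bash
python3 - <<'E'
from h import *
w=cam('wrist');s=cam('scene')
st=r.read_state();print(F(st['ee_pos']),rot_to(yaw).round(3),st['ft_force'],st['width'])
u,v=proj(s,W(.03,.0,.07)).astype(int)
im=cv2.resize(s['img'][v-55:v+55,u-70:u+70],(763,600),interpolation=cv2.INTER_CUBIC)
cv2.imwrite('pics/p7.png',im[:,:,::-1])
E
```

```text
[0.05145961 0.04035159 0.10932944] [-0.001 -0.006 -0.002] [-0.33067684 -0.26920423  1.24574616] 0.00042591707360692513
```

View pics/p7.png

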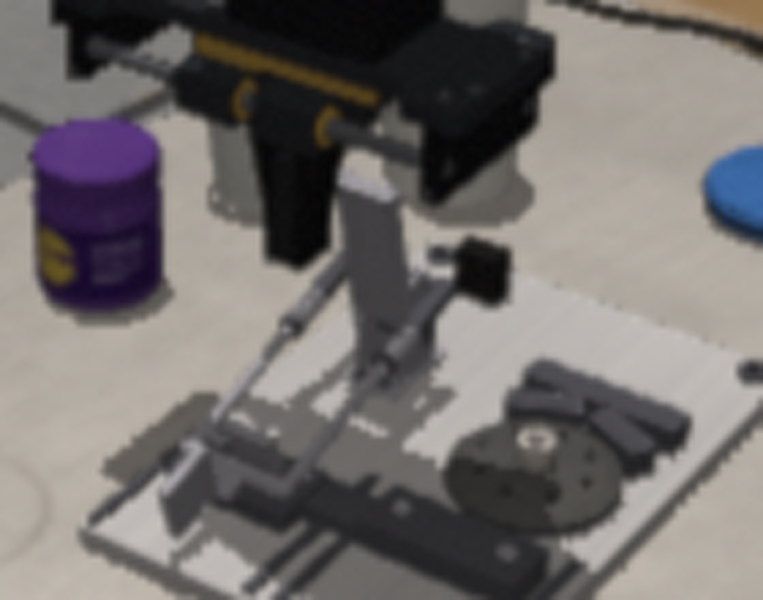

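Emit:
{"op": "play_rows", "data": {"commands": [[0.22, -0.98, -0.1, 0, 0, 0, 0], [0.22, -0.98, -0.1, 0, 0, 0, 0], [0.22, -0.98, -0.1, 0, 0, 0, 0], [0.22, -0.98, -0.1, 0, 0, 0, 0], [0.22, -0.98, 0, 0, 0, 0, 0], [0.22, -0.98, 0, 0, 0, 0, 0], [0.2, -0.98, -0.1, 0, 0, 0, 0], [0.2, -0.98, -0.1, 0, 0, 0, 0], [0, 0, 0, 0, 0, 0, 0]]}}

```text
time: 18.95
ee_pos: [0.5943, -0.1029, 0.1021]
eef_rot: [0.994, 0.11, -0.004, -0.001]
ft_force: [-0.5, -1.6, -1.1]
width: 0.0006
```

```bash
python3 - <<'E'
from h import *
st=r.read_state();s=cam('scene');print(F(st['ee_pos']),rot_to(yaw).round(3),st['ft_force'],st['width'])
u,v=proj(s,W(.03,.0,.07)).astype(int)
im=cv2.resize(s['img'][v-55:v+55,u-70:u+70],(763,600),interpolation=cv2.INTER_CUBIC)
cv2.imwrite('pics/p8.png',im[:,:,::-1])
E
```

```text
[ 0.05016654 -0.04125288  0.10207773] [-0.001 -0.008 -0.001] [-0.53741196 -1.560452   -1.08937673] 0.000588562808955957
```

View pics/p8.png

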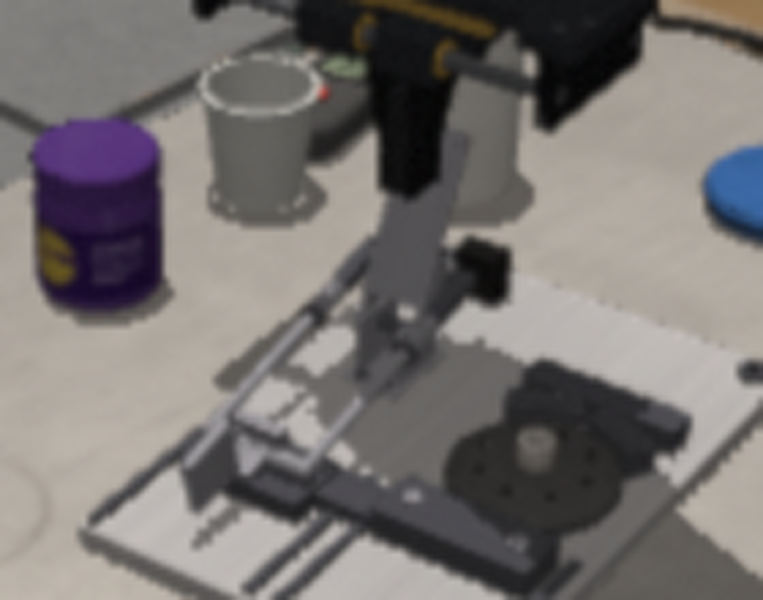

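The lever is following. The jaw's screws have shifted by about 2 px since the last picture, so the bar seems to be drawing the jaw. I'll track the jaw numerically from here, since the picture allowance is used up.

```bash
cat >> h.py <<'E'
def holes(name='scene'):
    p0,s0=(__import__('pickle').load(open('c.pkl','rb')))
    s=cam(name); u,v=proj(s,W(.03,.0,.07)).astype(int); out=[]
    # template track of jaw's two screws along fixture y
    g0=cv2.cvtColor(s0['img'],cv2.COLOR_RGB2GRAY).astype(np.float32);g=cv2.cvtColor(s['img'],cv2.COLOR_RGB2GRAY)
    for x in(-.02,-.07):
        best=[]
        for y in np.arange(.035,.09,.0005):
            q=proj(s,W(x,y,.028)); pt=cv2.getRectSubPix(g,(3,3),(float(q[0]),float(q[1]))).mean()
            bg=cv2.getRectSubPix(g,(9,9),(float(q[0]),float(q[1])));best.append((pt-np.median(bg),y))
        out.append(max(best))
    return out
E
python3 - <<'E'
from h import *
import pickle
t,s=pickle.load(open('c.pkl','rb'));w,s6=pickle.load(open('c6.pkl','rb'))
s8=cam('scene')
def blobs(c):  # jaw screws: small bright dots on dark steel
    g=cv2.cvtColor(c['img'],cv2.COLOR_RGB2GRAY)
    th=cv2.morphologyEx(g,cv2.MORPH_TOPHAT,np.ones((5,5)))
    res=[]
    for x0 in(-.022,-.068):
        u,v=proj(c,W(x0,.06,.028)).astype(int)
        roi=th[v-7:v+8,u-9:u+10].astype(float);m=np.where(roi>roi.max()*.5,roi,0)
        n,l,stt,cen=cv2.connectedComponentsWithStats((m>0).astype(np.uint8))
        i=l[np.unravel_index(m.argmax(),m.shape)];mm=m*(l==i);yy,xx=np.mgrid[:15,:19]
        p=(u-9+(xx*mm).sum()/mm.sum(),v-7+(yy*mm).sum()/mm.sum());res.append((np.round(p,1),round(roi.max()),F(ray(c,*p,.028)).round(4)[:2]))
    return res
for c in(s,s6,s8):print(blobs(c))
E
```

```text
[(array([326.1, 261.6]), 72, array([-0.0082,  0.0626])), (array([358. , 275.9]), 74, array([-0.0918,  0.0655]))]
[(array([326.1, 261.6]), 76, array([-0.0082,  0.0626])), (array([358. , 274.4]), 80, array([-0.0891,  0.061 ]))]
[(array([327.3, 260. ]), 59, array([-0.0071,  0.0561])), (array([351.2, 271.4]), 36, array([-0.0719,  0.0605]))]
```

Emit:
{"op": "play_rows", "data": {"commands": [[0.21, -0.95, -0.3, 0, 0, 0, 0], [0.21, -0.95, -0.4, 0, 0, 0, 0], [0, 0, 0, 0, 0, 0, 0]]}}

```text
time: 19.42
ee_pos: [0.5985, -0.1217, 0.0949]
eef_rot: [0.994, 0.11, -0.004, -0.001]
ft_force: [0.5, 1.0, 1.4]
width: 0.0002
```

```bash
cat > jaw.py <<'E'
from h import *
import pickle
def jaw(c):
    s0=pickle.load(open('c.pkl','rb'))[1]['img']; out=[]
    for u,v in((330,264),(350,272)):
        T=s0[v-5:v+6,u-8:u+9]; S=c['img'][v-16:v+17,u-20:u+21]
        m=cv2.matchTemplate(cv2.resize(S,None,fx=4,fy=4,interpolation=2),cv2.resize(T,None,fx=4,fy=4,interpolation=2),cv2.TM_CCOEFF_NORMED)
        _,k,_,l=cv2.minMaxLoc(m);du,dv=l[0]/4-12,l[1]/4-11
        out.append((round(k,2),(F(ray(c,u+du,v+dv,.028))-F(ray(c,u,v,.028)))[:2].round(4).tolist()))
    return out
E
python3 - <<'E'
from jaw import *
for n in(pickle.load(open('c6.pkl','rb'))[1],cam('scene')):print(jaw(n))
st=r.read_state();print(F(st['ee_pos']),st['ft_force'])
E
```

```text
[(0.98, [0.0005, 0.0003]), (0.64, [-0.0233, 0.0014])]
[(0.82, [0.0216, -0.0026]), (0.37, [-0.0252, -0.0082])]
[ 0.05031483 -0.06011969  0.09511189] [0.42117752 1.09216164 0.29746944]
```

```bash
cat > prof.py <<'E'
from h import *
def prof(c,x,z,ys,dx=.004):
    g=cv2.cvtColor(c['img'],cv2.COLOR_RGB2GRAY).astype(float);o=[]
    for y in ys:
        P=[proj(c,W(x+e,y,z)) for e in np.linspace(-dx,dx,5)]
        o.append(int(np.mean([cv2.getRectSubPix(g.astype(np.float32),(1,1),tuple(map(float,p)))[0,0] for p in P])))
    return o
E
python3 - <<'E'
from prof import *
w=cam('wrist');w2=__import__('pickle').load(open('w2.pkl','rb'))
print(proj(w,W(.05,.07,.03)),proj(w,W(-.045,.06,.028)))
ys=np.arange(.03,.125,.0025);print((ys*1000).round(1).tolist())
for x in(-.03,-.06): print('jaw',x,prof(w,x,.028,ys)); print('   before',prof(w2,x,.028,ys))
for x in(.032,.068,.045,.055): print('bar',x,prof(w,x,.030,ys))
print('fin',prof(w,.05,.06,ys,.001))
print('holes',[ (y,prof(w,-.02,.028,[y],.001)) for y in()])
cv2.imwrite('pics/w9.png',w['img'][:,:,::-1])
E
```

```text
[318.60832228  30.88086499] [154.76197298  51.22335351]
[30.0, 32.5, 35.0, 37.5, 40.0, 42.5, 45.0, 47.5, 50.0, 52.5, 55.0, 57.5, 60.0, 62.5, 65.0, 67.5, 70.0, 72.5, 75.0, 77.5, 80.0, 82.5, 85.0, 87.5, 90.0, 92.5, 95.0, 97.5, 100.0, 102.5, 105.0, 107.5, 110.0, 112.5, 115.0, 117.5, 120.0, 122.5]
jaw -0.03 [67, 100, 102, 99, 114, 33, 108, 106, 109, 111, 106, 108, 109, 106, 105, 106, 102, 230, 228, 228, 228, 228, 227, 227, 227, 227, 227, 227, 227, 228, 228, 228, 229, 229, 228, 228, 228, 228]
   before [88, 95, 100, 102, 114, 122, 137, 140, 140, 61, 50, 62, 63, 69, 91, 87, 86, 85, 88, 87, 85, 158, 176, 167, 156, 159, 138, 138, 139, 138, 149, 142, 171, 211, 228, 229, 229, 228]
jaw -0.06 [65, 64, 81, 111, 145, 28, 104, 101, 104, 106, 102, 106, 105, 100, 103, 105, 103, 230, 229, 228, 228, 227, 227, 227, 227, 226, 227, 227, 226, 227, 227, 228, 227, 227, 226, 226, 226, 226]
   before [60, 56, 45, 55, 55, 62, 61, 62, 62, 59, 60, 60, 60, 58, 61, 60, 60, 61, 60, 61, 64, 118, 141, 140, 140, 142, 142, 141, 141, 142, 141, 142, 141, 192, 229, 230, 230, 230]
bar 0.032 [231, 224, 229, 228, 227, 218, 23
[... 239 characters left out ...]
8, 197, 189, 103, 111, 111, 102, 241, 241, 240, 241, 241, 241, 241, 241, 241, 241, 241, 241, 241, 241, 241, 241, 241]
bar 0.045 [241, 242, 241, 242, 242, 242, 248, 84, 117, 116, 117, 116, 120, 118, 118, 182, 188, 152, 160, 162, 157, 212, 168, 170, 170, 170, 170, 170, 170, 171, 171, 171, 171, 171, 171, 171, 171, 172]
bar 0.055 [241, 241, 241, 241, 241, 241, 250, 91, 118, 117, 115, 116, 118, 117, 116, 185, 185, 179, 184, 183, 180, 206, 175, 175, 175, 175, 175, 175, 176, 176, 176, 176, 176, 177, 177, 177, 177, 177]
fin [243, 243, 243, 243, 244, 62, 118, 119, 116, 116, 119, 116, 168, 186, 207, 205, 203, 201, 87, 83, 83, 83, 84, 84, 84, 84, 84, 84, 85, 85, 85, 85, 85, 85, 85, 86, 86, 86]
holes []
```

The profiles show the jaw face at y≈43 mm (it was 52.5). The bar is at y≈68.5 on the slab beyond the keeper, so it is hooked and drawing. I'll continue the arc.

Emit:
{"op": "play_rows", "data": {"commands": [[0.19, -0.85, -0.55, 0, 0, 0, 0], [0.18, -0.82, -0.75, 0, 0, 0, 0], [0.14, -0.65, -0.85, 0, 0, 0, 0], [0.11, -0.52, -0.85, 0, 0, 0, 0], [0, 0, 0, 0, 0, 0, 0]]}}

```text
time: 20.15
ee_pos: [0.6042, -0.1501, 0.0643]
eef_rot: [0.994, 0.11, -0.004, -0.001]
ft_force: [0.2, -0.2, -0.3]
width: 0.0005
```

Emit:
{"op": "play_rows", "data": {"commands": [[0.06, -0.25, -0.65, 0, 0, 0, 0], [0.05, -0.23, -0.65, 0, 0, 0, 0], [0, 0, 0, 0, 0, 0, 0]]}}

```text
time: 20.52
ee_pos: [0.6054, -0.154, 0.0516]
eef_rot: [0.994, 0.11, -0.004, -0.001]
ft_force: [0.1, -0.0, -0.5]
width: 0.0004
```

Emit:
{"op": "play_rows", "data": {"commands": [[0, -0.1, -0.5, 0, 0, 0, 0], [0, 0, -0.2, 0, 0, 0, 0], [0, 0, -0.1, 0, 0, 0, 0], [0, 0, 0, 0, 0, 0, 0]]}}

```text
time: 21.02
ee_pos: [0.6059, -0.1549, 0.0453]
eef_rot: [0.994, 0.11, -0.004, -0.001]
ft_force: [-4.0, 0.1, 9.8]
width: 0.0001
```

```bash
python3 - <<'E'
from prof import *
w=cam('wrist');st=r.read_state();print(F(st['ee_pos']),st['ft_force'])
ys=np.arange(.03,.125,.0025)
for x in(-.03,-.06): print('jaw',x,prof(w,x,.028,ys))
for x in(.032,.068,.05): print('bar',x,prof(w,x,.030,ys))
E
```

```text
[ 0.05017868 -0.09450135  0.04534475] [-4.59906422  0.35153009 10.04596892]
jaw -0.03 [101, 99, 96, 95, 96, 96, 96, 96, 97, 95, 96, 96, 96, 97, 97, 96, 97, 96, 97, 98, 97, 96, 96, 96, 98, 98, 97, 96, 96, 97, 97, 97, 95, 95, 96, 96, 96, 95]
jaw -0.06 [94, 117, 167, 188, 196, 196, 196, 208, 220, 224, 222, 221, 220, 220, 221, 221, 221, 221, 221, 221, 221, 220, 220, 220, 219, 219, 216, 215, 215, 217, 215, 215, 214, 213, 207, 208, 207, 204]
bar 0.032 [203, 213, 211, 209, 207, 205, 204, 207, 209, 211, 213, 215, 216, 216, 217, 218, 218, 219, 219, 219, 219, 216, 213, 210, 207, 205, 203, 200, 198, 195, 194, 195, 196, 196, 196, 194, 198, 203]
bar 0.068 [199, 186, 197, 196, 194, 192, 188, 183, 179, 177, 174, 174, 176, 177, 179, 180, 182, 183, 184, 185, 186, 186, 186, 186, 186, 186, 185, 184, 183, 181, 183, 185, 184, 182, 180, 178, 175, 176]
bar 0.05 [235, 234, 234, 234, 234, 234, 234, 234, 234, 234, 234, 234, 234, 234, 234, 234, 234, 234, 234, 234, 234, 234, 234, 234, 234, 234, 234, 234, 234, 234, 234, 234, 234, 234, 234, 234, 234, 234]
```

Emit:
{"op": "play_rows", "data": {"commands": [[0, 0, -0.1, 0, 0, 0, 0], [0, 0, 0, 0, 0, 0, 0], [0, 0, 0.5, 0, 0, 0, 0], [0, 0, 4, 0, 0, 0, 0], [-0.6, 3, 3, 0, 0, 0, 0], [-0.2, 1, 0, 0, 0, 0, 0], [0, 0, 0, 0, 0, 0, 0]]}}

```text
time: 21.95
ee_pos: [0.5976, -0.114, 0.1178]
eef_rot: [0.994, 0.111, -0.004, -0.001]
ft_force: [-0.2, 0.9, 0.0]
width: 0.0004
```

```bash
python3 - <<'E'
from prof import *
w=cam('wrist','w10.png');cam('scene','s10.png');st=r.read_state();print(F(st['ee_pos']),st['ft_force'])
ys=np.arange(.03,.125,.0025)
for x in(-.03,-.06): print('jaw',x,prof(w,x,.028,ys))
for x in(.032,.068,.05): print('bar',x,prof(w,x,.030,ys))
E
```

```text
[ 0.05030724 -0.05429142  0.11722794] [ 0.8971321   0.05947312 -0.50415384]
jaw -0.03 [66, 65, 63, 73, 118, 30, 108, 107, 107, 110, 104, 107, 107, 105, 106, 105, 100, 230, 228, 229, 228, 228, 227, 228, 227, 228, 227, 227, 226, 227, 227, 226, 226, 225, 226, 226, 226, 227]
jaw -0.06 [63, 61, 78, 106, 144, 35, 62, 63, 85, 105, 99, 104, 106, 100, 102, 104, 98, 230, 229, 229, 229, 228, 228, 228, 227, 226, 226, 226, 226, 227, 226, 226, 226, 226, 226, 226, 226, 226]
bar 0.032 [225, 224, 222, 221, 223, 222, 222, 114, 137, 132, 167, 166, 137, 129, 156, 218, 187, 109, 110, 114, 103, 238, 237, 237, 237, 236, 236, 236, 235, 235, 235, 235, 235, 235, 235, 235, 234, 234]
bar 0.068 [201, 205, 198, 203, 204, 202, 203, 86, 107, 116, 138, 141, 107, 92, 148, 219, 179, 113, 113, 110, 102, 242, 241, 242, 241, 241, 241, 241, 241, 241, 241, 240, 240, 240, 240, 240, 240, 240]
bar 0.05 [240, 241, 241, 241, 240, 241, 247, 87, 116, 117, 113, 113, 117, 114, 117, 188, 180, 230, 228, 228, 226, 225, 110, 103, 106, 165, 165, 162, 163, 163, 163, 164, 164, 164, 164, 165, 165, 165]
```

Emit:
{"op": "play_rows", "data": {"commands": [[0, 0, 5, 0, 0, 0, 0], [-2, 0, 5, 0, 0, 0, 0], [-5, 3, 0, 0, 0, 0, 0], [-5, 5, 0, 0, 0, 0, 0], [-4, 6, 0, 0, 0, 0, 0], [0, 6, 0, 0, 0, 0, 0], [0, 6, 0, 0, 0, 0, 0], [0, 0, 0, 0, 0, 0, 0]]}}

```text
time: 23.05
ee_pos: [0.4483, 0.1352, 0.2176]
eef_rot: [0.994, 0.113, -0.004, -0.002]
ft_force: [0.8, -1.1, -1.1]
width: 0.0003
```

```bash
python3 - <<'E'
from prof import *
t=cam('top','t11.png');s=cam('scene','s11.png');st=r.read_state();print(st['ee_pos'],st['time'])
ys=np.arange(-.15,-.02,.005);print((ys*1000).round().tolist())
for n,c in(('top',t),('scene',s)):
  for x in(.05,.04,.015): print(n,'x',x,prof(c,x,.045,ys,.003))
xs=np.arange(.01,.1,.004);
print('across y=-.1',[ (round(x*1e3),prof(t,x,.045,[-.1],.0005)[0]) for x in xs])
print('upright lever region top z.1',prof(t,.05,.11,np.arange(-.1,.02,.01),.003))
# disc in top
g=cv2.cvtColor(t['img'],cv2.COLOR_RGB2GRAY)
u,v=proj(t,W(-.045,.005,.038));print('boss exp',u,v);print(g[int(v)-4:int(v)+5,int(u)-4:int(u)+5])
import pickle;t0=pickle.load(open('c.pkl','rb'))[0]
df=cv2.absdiff(t['img'],t0['img']).max(2);df[:, :]=np.where(df>40,255,0);df=cv2.morphologyEx(df,cv2.MORPH_OPEN,np.ones((3,3)));n,l,a,ce=cv2.connectedComponentsWithStats(df)
print('changed blobs',[(a[i].tolist()) for i in range(1,n)])
E
```

```text
[0.44909481 0.13067664 0.21755544] 23.15
[-150.0, -145.0, -140.0, -135.0, -130.0, -125.0, -120.0, -115.0, -110.0, -105.0, -100.0, -95.0, -90.0, -85.0, -80.0, -75.0, -70.0, -65.0, -60.0, -55.0, -50.0, -45.0, -40.0, -35.0, -30.0, -25.0]
top x 0.05 [102, 103, 101, 103, 102, 99, 100, 115, 115, 116, 116, 115, 117, 116, 116, 116, 116, 117, 118, 118, 116, 79, 65, 55, 42, 63]
top x 0.04 [100, 100, 103, 103, 102, 102, 99, 111, 111, 111, 110, 114, 111, 113, 112, 114, 113, 112, 113, 113, 112, 87, 93, 86, 78, 82]
top x 0.015 [100, 101, 103, 102, 104, 127, 143, 143, 143, 142, 141, 142, 141, 141, 141, 141, 140, 141, 126, 100, 102, 95, 90, 95, 102, 101]
scene x 0.05 [99, 95, 100, 123, 115, 100, 140, 152, 152, 152, 152, 152, 153, 152, 152, 153, 153, 153, 153, 153, 144, 96, 79, 91, 86, 82]
scene x 0.04 [172, 164, 151, 139, 116, 100, 139, 153, 153, 153, 153, 153, 153, 153, 152, 152, 153, 152, 152, 152, 144, 105, 82, 133, 147, 98]
scene x 0.015 [177, 176, 177, 177, 178, 178, 177, 174, 173, 173, 173, 176, 177, 171, 118, 52, 31, 33, 55, 93, 88, 76, 73, 74, 76, 80]
across y=-.1 [(10, 143), (14, 142), (18,
[... 791 characters left out ...]
, 214, 59, 157, 1040], [163, 218, 34, 30, 752], [297, 223, 6, 8, 39], [375, 223, 6, 4, 22], [313, 226, 7, 13, 70], [370, 228, 4, 3, 12], [301, 235, 6, 13, 59], [317, 242, 4, 5, 18], [319, 249, 4, 4, 16], [309, 251, 5, 4, 18], [322, 251, 39, 35, 969], [185, 256, 4, 5, 16], [310, 257, 11, 32, 162], [176, 261, 14, 13, 111], [250, 277, 3, 3, 9], [166, 287, 27, 32, 593], [196, 313, 4, 7, 21], [199, 323, 3, 3, 9], [200, 327, 4, 5, 18], [202, 333, 7, 15, 55], [222, 336, 38, 14, 412], [582, 363, 58, 64, 2292], [293, 373, 5, 6, 24], [262, 382, 42, 33, 925], [243, 415, 75, 65, 1857], [306, 432, 20, 20, 249], [588, 440, 52, 40, 649], [277, 453, 47, 27, 817], [316, 453, 3, 3, 9], [356, 471, 26, 9, 155]]
```

```bash
python3 - <<'E'
from h import *
import pickle
t0=pickle.load(open('c.pkl','rb'))[0]['img'];t1=cv2.imread('pics/t11.png')[:,:,::-1]
for im in(t0,t1):
    h=cv2.cvtColor(im,cv2.COLOR_RGB2HSV)
    m=((h[...,0]<8)|(h[...,0]>172))&(h[...,1]>150)&(h[...,2]>40);m[:200]=0;m[260:]=0;m[:,:150]=0;m[:,210:]=0
    v,u=np.where(m);print('tin',u.mean(),v.mean(),m.sum(),im[228,178])
    g=cv2.cvtColor(im,cv2.COLOR_RGB2GRAY)[255:280,172:200];v,u=np.where(g<35);print('touchup',u.mean()+172,v.mean()+255,len(u))
E
```

```text
tin 177.96638655462183 228.3457382953181 833 [107  17  13]
touchup 182.3875 265.8 80
tin 175.35333333333332 217.03333333333333 150 [69 63 57]
touchup 188.0 262.5 2
```

```bash
python3 - <<'E'
from h import *
for f in('pics/scene1.png','pics/s10.png','pics/s11.png','pics/top1.png','pics/t11.png','pics/w3.png'):
    im=cv2.imread(f);h=cv2.cvtColor(im,cv2.COLOR_BGR2HSV)
    m=(((h[...,0]<6)|(h[...,0]>174))&(h[...,1]>150)&(h[...,2]>40)).astype(np.uint8)
    n,l,a,c=cv2.connectedComponentsWithStats(m);print(f,[(c[i].round().tolist(),int(a[i,4])) for i in range(1,n) if a[i,4]>40])
im=cv2.imread('pics/t11.png');print(im[205:250:5,150:210:6].mean(2).astype(int));im=cv2.imread('pics/top1.png');print(im[205:250:5,150:210:6].mean(2).astype(int))
print(r.read_state()['joint_positions'].round(2))
E
```

```text
pics/scene1.png [([179.0, 316.0], 990), ([331.0, 360.0], 601)]
pics/s10.png [([179.0, 316.0], 989), ([331.0, 360.0], 601)]
pics/s11.png [([179.0, 316.0], 989), ([331.0, 360.0], 609)]
pics/top1.png [([178.0, 228.0], 833), ([240.0, 342.0], 360)]
pics/t11.png [([175.0, 217.0], 150)]
pics/w3.png [([66.0, 378.0], 659)]
[[ 93  99  99 100  97  94  98  99 101 100]
 [ 96  99 100  97  99 103 105 103 102  92]
 [100  96  99  75  50  48  50  89  64  75]
 [ 94  98  94  47  51  52  68  76  80  86]
 [ 93  99  64  43  68  76  83  86  89  92]
 [ 98  97  68  52  83  86  91  95  98  96]
 [ 99  98  81  80  93  76  94  96 102 103]
 [100  97 100  93  94  46 103 102 110 109]
 [ 97 102  98  97  72  80 108 112 111 108]]
[[ 97  99 100  99 100  99  99  98 101  98]
 [ 96  98  98  98  99 101 102  99 103 100]
 [ 95  98  97  75  47  52  47 100 100 100]
 [ 97  98  93  47  51  52  49  45 103  99]
 [ 95  99  58  47  49  51  48  45  98 103]
 [ 98  97  57  51  49  53  49  45  99 100]
 [ 96  97  82  49  51  49  47  29  98  97]
 [ 98 100  97  45  48  51  41  52 104 100]
 [100  99  99  99  47  39  47  99 104 105]]
[-0.24  0.   -0.14  1.85 -0.    1.29 -0.16]
```

The tin hasn't moved; the arm only hid it in the top view, and the scene view still shows it at (179,316). The lever is flat, the jaw is closed and the boss is at the nest, so I'll hand in.

```bash
python3 -c "
from h import *
print(r.read_state()['ft_force']);print(r.close_job())"
```

```text
[ 0.0072608  -0.38625785 -0.43407245]
the job is handed in; nothing more can be done
None
```

The backing plate is clamped boss up and the latch is shut. I handed the job in at about 23 s of the 64 s allowed.

**What I did:** I pinched the plate by its boss and laid it in the gap, then slid it back until it touched the V-jaw. I lifted the loop by its fin over the keeper and set the bar on the slab behind it. Then I pushed the lever over and down to flat.

**Last checks:**
- **Jaw:** its face is at y≈43 mm in the fixture's frame, against 42.5 mm expected for a clamped disc. It started at about 53 mm.
- **Loop:** the bar is on the keeper's +y side, at y≈68 mm.
- **Lever:** it stopped at 45 mm height with about 10 N of pressing. It still lay flat in both fixed cameras about 1.5 s after I let go.
- **Plate:** the boss is at the nest position.
- **Robot:** the arm is clear, and the wrist force is about zero.

**What went wrong or disagreed:**
- My first quarter turn of the wrist ran into joint 7's limit, so I turned the other way.
- Two attempts to track the jaw in the scene camera failed because of shadows. I used brightness profiles from the wrist camera instead.
- In the last top view the arm hid the wax tin and the touch-up bottle. The scene view shows the tin where it was, but I did not check the bottle or the other objects separately.
- The last checks were all numeric, because I had used up the 12 pictures before the lever was shut.

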